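# Put the slates away in the chest and bolt it

## Robot

A 7-joint arm with a two-finger parallel gripper is mounted at the origin on the work surface. World frame = base frame: x ahead of the robot, y to its left, z up, the work surface at z = 0. Lengths are in m, angles in rad, forces in N, time in s.
With the tool pointing down it reaches from about 0.425 to 0.825 m from the base axis. Payload 3.6 kg.
Tool frame: the origin (TCP) lies where the fingers leave the gripper's body, on its centre line; the fingertips stand 73 mm ahead of it and the grasp point (between the pads) lies 54 mm ahead of it; z points along the fingers, y is the line along which they close (so a half turn about z gives the same grasp; the last joint's range is limited). The gripper opens to 85 mm and grips with 20 to 120 N. Pads are 22 mm wide; open, the fingers measure 114 mm over their backs; the gripper's body (76 mm by 85 mm) begins 54 mm behind the grasp point. The pads swing forward as they close: fully open they stand 13 mm farther back than shut.
Start: joints at [1.125, 0.615, -0.013, 1.423, 0.008, 1.103, -0.04], TCP at [0.264, -0.594, 0.304] pointing down, gripper open.
Joint ranges: [-3.12, 3.12], [-0.3, 2.06], [-1.34, 1.32], [0.26, 2.42], [-1.36, 4.5], [0.01, 1.98], [-2.84, 2.84]. Speed limits (rad/s): [2.79, 2.79, 3.14, 3.14, 3.14, 3.14, 3.14].

## Interface

Orientations are given as a unit quaternion [x, y, z, w].
In Python, from station import arm, snapshot, camera_info, ticket gives the robot as it stands. Calls block until the motion is done:
- arm.movep(position, orientation): joint-space move of the TCP to a pose.
- arm.line_to(position, velocity=0.15, ori=None): straight line of the TCP; ori=None keeps the orientation; velocity is the mean speed in m/s.
- arm.move_j(angles): joint-space move.
- arm.move_gripper(opening, effort=None): opening from 0.0 (shut) to 1.0 (fully open); effort is the grip in N (None keeps the last); returns when the fingers have stopped.
- arm.pause(seconds).
- arm.ik(position, orientation): joint angles nearest the present ones, or None.
- snapshot(name): name is "scene" or "top" or "wrist"; returns the picture (420x560x3 uint8, blue, green, red); there is no depth.
- camera_info(name): a dict with "fx", "fy", "cx", "cy" (pixels), "R" (3x3) and "t" (3): a world point X has camera coordinates R X + t; the wrist camera has in their place "T_tool_cam" (4x4, takes a point from camera to tool coordinates, whose origin is the TCP and whose axes are the flange's). Camera axes: x right, y down, z forward; pixel columns grow to the right and rows downward; lengths in m; the calibration is good to about 2 mm. A picture is of the moment at which its call begins: read the wrist's pose just before it. camera_info takes no time and is no camera call.
A pose or a line that the arm cannot do raises arm.MotionError and nothing moves.
- ticket.finish_job(): hands the job in; it is judged then, once.
Readings, each from a call of its own:
- arm.read_time(): time.
- arm.read_joint_positions(): joint angles.
- arm.read_dq(): joint speeds.
- arm.read_effort(): joint torques, N m.
- arm.read_tool_pos(): TCP position.
- arm.read_eef_rot(): TCP orientation.
- arm.read_ft_force(): force on the tool from outside, world axes, zero at the start.
- arm.read_wrist_torque(): the same for the moment, N m.
- arm.read_opening(): opening from 0.0 (shut) to 1.0 (fully open).
- arm.read_finger_force(): force on a finger pad.
Only numpy, scipy, OpenCV 4.12 (cv2) and the standard library are available. Lean on these libraries where they do the work, as an engineer would, in place of code of your own. Each camera call takes 0.05 s, during which the arm holds its last target. There are 200 camera calls.

## Task

Clear the slate offcuts off the ribbed steel shelf into the wooden chest, laid down flat there or one on another: each sits too snugly between its ribs to be gripped there, so edge it out over the shelf's front until enough overhangs to pinch. When they are all in, shut the lid, slide the barrel bolt fully across through the lid's eye with its handle still up, then turn the handle down into its notch. Do not knock over the things standing around.

Things in the scene. Friction and masses are not known exactly. Their poses are not given: they have to be found in the camera images.
- shelf: fixed steel shelf, 160 deep (own x) x 202 mm wide (own y), origin under its centre at table level, top surface 60 mm up. Four ribs along x, 4 mm thick, 10 mm high (top at 70 mm), at own y = -99, -33, 33, 99 mm make three lanes 62 mm wide, centred at own y = -66, 0, 66 mm, open at front and back: nothing stands before or behind the slates. It is turned a little
- shelf_front (a point): middle of the shelf's front edge (own x = -80 mm of the shelf), on the top surface; own x points away from the robot, along the lanes. The face below the edge is closed; free table lies before it
- slate0: flat dark slate offcut, 100 (own x) x 56 (own y) x 7 mm, about 100 g; origin at the centre of its underside at the start. It may be absent (None). At the start it lies flat in one of the shelf's lanes, long side along it, its front end 10 to 28 mm behind the shelf's front edge
- slate1: like slate0, in another lane
- slate2: like slate0, in another lane
- chest: fixed wooden chest, origin under its centre at table level, front towards own -x (the robot). Outside 162 (x) x 152 (y) x 60 mm high, walls and floor 6 mm, inside 150 x 140 mm, floor 6 mm up, open on top while the lid stands up. On its front a ledge from own x = -81 to -171 mm, own y = -95 to 105 mm, top 60 mm above the table, carries the bolt
- bolt_mount (a point): fixed point on the axis of the bolt rod, 74 mm above the table, at chest x = -115, y = 0 mm; axes as the chest. The 10 mm rod lies along own y. Straps hold it at own y = -75 and 28 mm (10 mm wide, up to 8 mm over the axis)
- notch (a point): top of the middle of the notch, 82 mm above the table, at chest x = -126, y = 5 mm. A steel guard, 6 mm thick, stands there just before the rod from chest y = -70 to 34 mm, its top 82 mm above the table; the notch in it is 18 mm wide along y. Only in the notch can the handle turn down past about 0.35 rad
- lid (a joint): lid angle, rad: 0 = shut flat, 1.57 = upright, 1.75 = stop. Starts open. Lid 162 x 152 x 8 mm, 250 g, underside 2 mm over hinge level when shut. Stiff, damped hinge (0.1 N m): it stays put near upright and sinks shut slowly by itself below about 1 rad. Shut it by pushing its outer (back) face with a finger, over towards the robot and down
- lid_hinge (a point): middle of the lid's hinge line, fixed, at chest x = 81 mm, 60 mm above the table; the line runs along the chest's own y and the lid opens up and away from the robot; axes as the chest
- lid_edge (a point): middle of the lid's free front edge, 162 mm from the hinge, mid-thickness
- lid_eye (a point): centre of the steel eye on the lid's front edge, 16 mm wide (along chest y, at chest y = 58 mm), standing 52 mm beyond that edge; with the lid shut it lies on the line of the bolt rod, 74 mm above the table, its top 89 mm up
- bolt (a joint): travel of the barrel bolt, m: 0 = drawn back, 0.050 = fully across (end stop), moving towards the chest's own +y (left as seen from the robot). Starts at 0 to 0.012. Friction about 2 N. Beyond 0.020 the rod's tip is in the eye's way and the lid cannot shut. The handle meets the notch from about 0.046 on
- bolt_handle (a joint): angle of the bolt's handle, rad: 0 = straight up, grows as it turns down about the rod towards the robot (chest's own -x); 1.5 = lying level in the notch (end stop). Starts about upright. Friction 0.03 N m: it stays where left. A 10 mm thick stem from the rod's axis, at chest y = -45 mm plus the bolt's travel, with a ball knob
- bolt_knob (a point): centre of the 18 mm ball knob, 42 mm from the rod's axis, at the end of the handle's stem

How it is judged:
On the way, in this order (a step that is already met when the one before it is completed fails the run):
1. all the slates lie down inside the chest (x of slate0 in the frame of chest between -0.076 and 0.076 m and y of slate0 in the frame of chest between -0.071 and 0.071 m and z of slate0 in the frame of chest between 0 and 0.04 m and (angle between slate0's own z axis and vertical below 0.5 rad or angle between slate0's own z axis and vertical above 2.64 rad) and x of slate1 in the frame of chest between -0.076 and 0.076 m and y of slate1 in the frame of chest between -0.071 and 0.071 m and z of slate1 in the frame of chest between 0 and 0.04 m and (angle between slate1's own z axis and vertical below 0.5 rad or angle between slate1's own z axis and vertical above 2.64 rad) and x of slate2 in the frame of chest between -0.076 and 0.076 m and y of slate2 in the frame of chest between -0.071 and 0.071 m and z of slate2 in the frame of chest between 0 and 0.04 m and (angle between slate2's own z axis and vertical below 0.5 rad or angle between slate2's own z axis and vertical above 2.64 rad)), for 0.3 s.
2. the lid is shut (all of step 1 and value of joint lid below 0.06 rad), for 0.2 s.
3. the bolt is fully across with its handle still up (value of joint lid below 0.06 rad and value of joint bolt above 0.044 m and value of joint bolt_handle below 0.6 rad), for 0.1 s.
4. the handle is turned down into its notch (value of joint lid below 0.06 rad and value of joint bolt above 0.044 m and value of joint bolt_handle above 1.25 rad), for 0.2 s.
At the end, for the whole second after the job is handed in: Every slate present lies down (within 0.5 rad of level) on the chest's floor or on another slate, inside its walls; the lid is shut (below 0.06 rad); the bolt is across (over 44 mm of its 50 mm) and its handle down in the notch (over 1.25 rad) (all of step 1 and all of step 4); the robot touches nothing.
It fails at once if the canister is knocked over (angle between canister's own z axis and vertical above 0.8 rad).
It fails at once if the mug is knocked over (angle between mug's own z axis and vertical above 0.8 rad).
It fails at once if the jar is knocked over (angle between jar's own z axis and vertical above 0.8 rad).
It fails at once if the ramekin is knocked over (angle between ramekin's own z axis and vertical above 0.8 rad).
Of slate0, slate1, slate2 only 2 to 3 are there at a start; the rules pass over those that are not, and their reading is None.
At some moment in a run one of slate0, slate1, slate2 may be knocked a few centimetres aside while the robot is not near it.
Once in a run the grip may slacken for a moment while it holds something.
It also fails if it takes over 210 s, if anything falls off the work surface, if the arm or the gripper's body presses on something with over 40 N, if the wrist force passes 120 N, or if a joint passes its speed limit or range.

## Working session

There is one attempt and no reset: what is moved stays moved. The work goes in short steps, each a Python script; the robot and the scene stay as the last script left them, time stands still between calls to the robot, and variables do not carry over. Pictures are saved under pics/ and viewed, at most 14 in all, crops included, and the job is handed in when it is done.

```bash
ls; mkdir -p pics; python3 - <<'E'
from station import arm, snapshot, camera_info
import cv2, numpy as np
for n in ("scene","top"):
    im=snapshot(n); cv2.imwrite(f"pics/{n}0.png",im)
    ci=camera_info(n); print(n,{k:np.round(v,4).tolist() for k,v in ci.items()})
print(camera_info("wrist")); print(arm.read_time(), arm.read_eef_rot(), arm.read_opening())
E
```

```text
pics
scene {'fx': 447.7906, 'fy': 447.7906, 'cx': 276.5627, 'cy': 212.2364, 'R': [[-0.2103, 0.9775, -0.0146], [0.7924, 0.1617, -0.5881], [-0.5726, -0.1353, -0.8086]], 't': [0.094, -0.3566, 1.3418]}
top {'fx': 392.2896, 'fy': 392.2896, 'cx': 279.9263, 'cy': 214.7082, 'R': [[0.1342, -0.9909, -0.0007], [-0.9713, -0.1314, -0.1984], [0.1966, 0.0273, -0.9801]], 't': [-0.0635, 0.5504, 0.8828]}
{'fx': 339.24402512718814, 'fy': 339.24402512718814, 'cx': 280.60688444166686, 'cy': 212.87532426308468, 'T_tool_cam': array([[-9.43145164e-04, -9.57807898e-01, -2.87407622e-01,
         7.25876142e-02],
       [ 9.99999254e-01, -1.12659858e-03,  4.72919096e-04,
         5.52247052e-04],
       [-7.76758663e-04, -2.87406961e-01,  9.57808245e-01,
        -7.07003497e-02],
       [ 0.00000000e+00,  0.00000000e+00,  0.00000000e+00,
         1.00000000e+00]])}
0.1 [ 9.78146749e-01  2.07912489e-01 -2.59641992e-04 -1.12535380e-03] 1.0002468365979456
```

View pics/scene0.png

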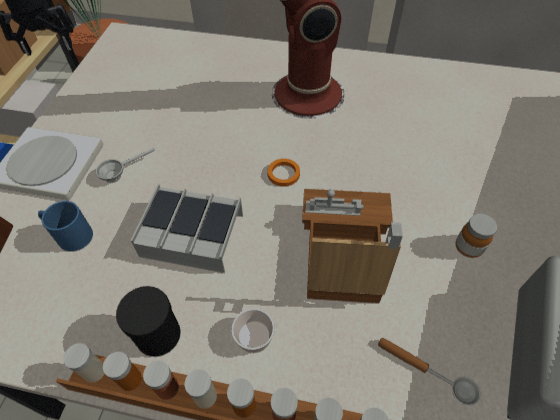

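View pics/top0.png

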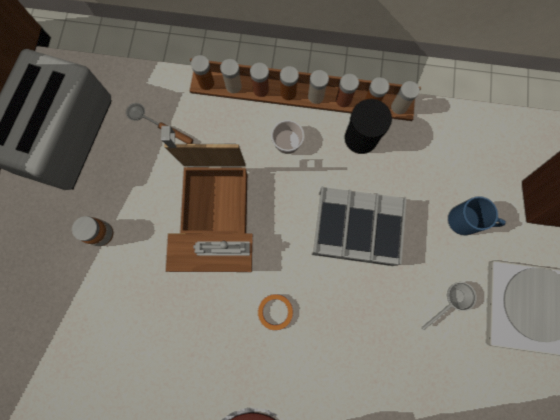

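The scene shows three slates in the shelf lanes (top view about 318–405, 187–265), the chest with its lid open (183–246, 145–235), and the ledge with the bolt (167–252, 233–272). The handle is up. Next I'll measure these.

```bash
cat > h.py <<'E'
from station import arm, snapshot, camera_info, ticket
import cv2, numpy as np
from scipy.spatial.transform import Rotation as R
def cam(name):
    ci=camera_info(name); K=np.array([[ci["fx"],0,ci["cx"]],[0,ci["fy"],ci["cy"]],[0,0,1]])
    if name=="wrist":
        T=np.eye(4); T[:3,:3]=R.from_quat(arm.read_eef_rot()).as_matrix(); T[:3,3]=arm.read_tool_pos()
        W=T@ci["T_tool_cam"]; return K,W[:3,:3],W[:3,3]
    Rc=np.array(ci["R"]); return K,Rc.T,-Rc.T@np.array(ci["t"])
def ray(c,uv):
    K,Rw,o=c; d=Rw@np.linalg.solve(K,[uv[0],uv[1],1]); return o,d
def onz(c,uv,z):
    o,d=ray(c,uv); return o+d*(z-o[2])/d[2]
def tri(c1,u1,c2,u2):
    A=[];b=[]
    for c,u in((c1,u1),(c2,u2)):
        o,d=ray(c,u); d=d/np.linalg.norm(d); P=np.eye(3)-np.outer(d,d); A.append(P); b.append(P@o)
    return np.linalg.lstsq(np.vstack(A),np.hstack(b),rcond=None)[0]
def proj(c,X):
    K,Rw,o=c; p=K@(Rw.T@(np.asarray(X)-o)); return p[:2]/p[2]
E
python3 - <<'E'
from h import *
im=cv2.imread("pics/top0.png"); c=cam("top")
g=im.max(2); m=np.zeros_like(g); m[185:270,310:410]=(g[185:270,310:410]<60)*255
m=cv2.morphologyEx(m,cv2.MORPH_OPEN,np.ones((5,5)))
for k in cv2.findContours(m,0,2)[0]:
    if cv2.contourArea(k)<200: continue
    r=cv2.minAreaRect(k); p=np.array([onz(c,q,.067) for q in cv2.boxPoints(r)])
    print(cv2.contourArea(k),r,np.round(p[:,:2],4).tolist(),np.round(p.mean(0),4))
hsv=cv2.cvtColor(im,cv2.COLOR_BGR2HSV)
print(hsv[255,190],hsv[250,60],hsv[300,200])
m=cv2.inRange(hsv,(3,110,40),(22,255,255)); m2=np.zeros_like(m); m2[228:280,155:262]=m[228:280,155:262]
m2=cv2.morphologyEx(m2,cv2.MORPH_CLOSE,np.ones((15,15)))
k=max(cv2.findContours(m2,0,2)[0],key=cv2.contourArea); r=cv2.minAreaRect(k);p=np.array([onz(c,q,.06) for q in cv2.boxPoints(r)])
print("ledge",r,np.round(p[:,:2],4).tolist(),p.mean(0))
big=np.hstack([cv2.resize(im[130:280,150:260],None,fx=3.6,fy=3.6,interpolation=2),cv2.resize(im[175:275,310:415],None,fx=3.6,fy=3.6,interpolation=2)[:540] if 0 else cv2.copyMakeBorder(cv2.resize(im[175:275,310:415],None,fx=3.6,fy=3.6,interpolation=2),0,180,0,0,0)])
cv2.imwrite("pics/crop1.png",big); print(big.shape)
E
```

```text
896.0 ((387.4344482421875, 235.22132873535156), (23.90143394470215, 41.284297943115234), 5.19442892074585) [[0.4871, -0.2169], [0.5851, -0.2171], [0.5874, -0.2732], [0.4895, -0.2718]] [ 0.5373 -0.2447  0.067 ]
879.0 ((359.30694580078125, 229.3172607421875), (23.584918975830078, 40.94142532348633), 4.763641834259033) [[0.4922, -0.1518], [0.5898, -0.1499], [0.5925, -0.2055], [0.495, -0.2062]] [ 0.5424 -0.1784  0.067 ]
878.0 ((331.6707458496094, 223.9634246826172), (23.190624237060547, 40.85967254638672), 6.340190887451172) [[0.4969, -0.086], [0.5947, -0.0854], [0.5958, -0.1403], [0.4981, -0.1397]] [ 0.5464 -0.1128  0.067 ]
[ 13 145 109] [ 17  37 111] [ 21  23 157]
ledge ((208.49996948242188, 249.5), (84.99998474121094, 42.99999237060547), -0.0) [[0.3861, 0.2539], [0.4851, 0.2732], [0.512, 0.0742], [0.4124, 0.0592]] [0.44890794 0.1650913  0.06      ]
(540, 774, 3)
```

View pics/crop1.png

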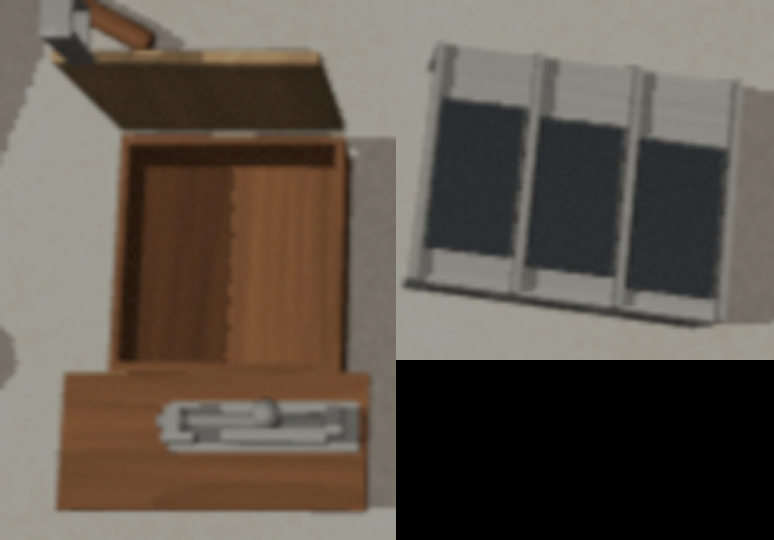

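The crop shows the slates at about (445–525,100–255), (525–625,118–275) and (628–728,138–298). The ledge corners are (65,373), (370,375), (365,508) and (57,508), and the knob is at (265,408). Next I'll look closer with the wrist camera.

```bash
cat >> h.py <<'E'
def down(a):
    x=np.array([np.cos(a),np.sin(a),0]); z=np.array([0,0,-1.]); return R.from_matrix(np.c_[x,np.cross(z,x),z]).as_quat()
E
python3 - <<'E'
from h import *
c=cam("top")
for n,q in dict(lBL=(65,373),lBR=(370,375),lFR=(365,508),lFL=(57,508)).items(): print(n,onz(c,(150+q[0]/3.6,130+q[1]/3.6),.06))
for n,q in dict(sL=(405,285),sR=(717,323)).items(): print(n,onz(c,(200+q[0]/3.6,175+q[1]/3.6),.06))
for a in (0,np.pi/2,np.pi,-np.pi/2):
    print(a,[None if (j:=arm.ik(p,down(a))) is None else np.round(j,2).tolist() for p in ([.54,-.18,.33],[.55,.17,.38],[.46,-.25,.14],[.68,.18,.27],[.45,.15,.18],[.63,-.18,.14])])
E
```

```text
lBL [0.47257798 0.26579557 0.06      ]
lBR [0.49804154 0.06781352 0.06      ]
lFR [0.41230356 0.05824329 0.06      ]
lFL [0.38576466 0.25421742 0.06      ]
sL [ 0.4701397  -0.07708588  0.06      ]
sR [ 0.47279241 -0.27902555  0.06      ]
0 [[0.28, 0.46, 0.01, 1.63, -0.0, 1.05, -1.28], [-0.09, 0.46, -0.38, 1.52, 0.18, 1.2, -2.08], [0.41, 0.65, 0.06, 1.96, -0.08, 0.54, -1.04], [-0.23, 0.73, -0.13, 1.28, 0.09, 1.13, -1.93], [-0.32, 0.53, -0.06, 2.06, 0.06, 0.56, -2.0], [0.21, 0.8, 0.07, 1.57, -0.07, 0.77, -1.27]]
1.5707963267948966 [[0.53, 0.49, -0.38, 1.62, 0.2, 1.07, 0.1], [0.04, 0.49, -0.61, 1.52, 0.29, 1.23, -0.61], [0.62, 0.66, -0.25, 1.95, 0.29, 0.56, 0.18], [-0.07, 0.77, -0.44, 1.28, 0.33, 1.17, -0.53], [-0.05, 0.57, -0.47, 2.05, 0.44, 0.62, -0.81], [0.4, 0.81, -0.27, 1.56, 0.27, 0.8, 0.02]]
3.141592653589793 [[0.75, 0.56, -0.75, 1.61, 0.41, 1.14, 1.47], [0.21, 0.57, -0.93, 1.51, 0.47, 1.3, 0.8], [0.83, 0.72, -0.58, 1.94, 0.63, 0.67, 1.42], [0.08, 0.84, -0.79, 1.27, 0.59, 1.26, 0.86], [0.02, 0.59, -0.58, 2.05, 0.53, 0.65, 0.67], [0.59, 0.88, -0.64, 1.55, 0.63, 0.92, 1.31]]
-1.5707963267948966 [[-0.01, 0.49, 0.45, 1.64, -0.24, 1.07, -2.63], [0.3, 0.65, -1.15, 1.51, 0.6, 1.37, 2.25], [0.18, 0.69, 0.43, 1.96, -0.5, 0.59, -2.2], [0.19, 0.97, -1.15, 1.27, 0.87, 1.42, 2.26], [0.33, 0.81, -1.15, 2.04, 0.95, 0.96, 1.8], [-0.02, 0.85, 0.48, 1.58, -0.48, 0.84, -2.49]]
```

```bash
python3 - <<'E'
from h import *
print(arm.read_time())
for n,p in dict(shelf=[.55,-.18,.33],chest=[.52,.17,.38]).items():
    arm.movep(p,down(np.pi)); arm.pause(.2); c=cam("wrist"); im=snapshot("wrist")
    cv2.imwrite(f"pics/w_{n}.png",im); np.savez(f"w_{n}.npz",K=c[0],R=c[1],o=c[2]); print(arm.read_tool_pos())
print(arm.read_time())
E
```

```text
0.1
[ 0.54984902 -0.18070147  0.32984722]
[0.52049489 0.16882623 0.37969948]
3.7583
```

View pics/w_shelf.png

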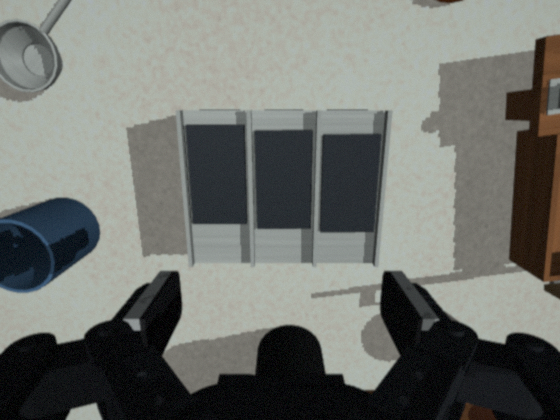

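View pics/w_chest.png

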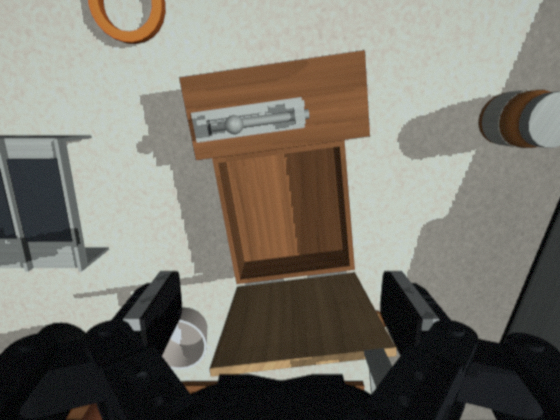

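The wrist view of the shelf has its front edge at row 110, with slates at (188–247,125–224), (255–313,130–230) and (320–380,134–232). The chest view has ledge corners at (181,76), (366,52), (369,134) and (194,158), with the knob at (234,124).

```bash
python3 - <<'E'
from h import *
def ld(n): d=np.load(n); return d["K"],d["R"],d["o"]
im=cv2.imread("pics/w_shelf.png"); c=ld("w_shelf.npz")
m=np.zeros(im.shape[:2],np.uint8); m[112:262,186:386]=(im[112:262,186:386].max(2)<60)*255
m=cv2.morphologyEx(m,cv2.MORPH_OPEN,np.ones((9,9)))
for k in cv2.findContours(m,0,2)[0]:
    r=cv2.minAreaRect(k); p=np.array([onz(c,q,.067) for q in cv2.boxPoints(r)])
    print("slate",np.round(r[1],1),np.round(p[:,:2],4).tolist(),np.round(p.mean(0),4))
for n,q,z in (("rib fl",(181,111),.07),("rib fr",(390,111),.07),("rib bl",(191,266),.07),("rib br",(378,266),.07)): print(n,onz(c,q,z))
im=cv2.imread("pics/w_chest.png"); c=ld("w_chest.npz")
h=cv2.cvtColor(im,cv2.COLOR_BGR2HSV); m=cv2.inRange(h,(3,110,30),(22,255,255)); m[165:]=0; m[:,:175]=0; m[:,400:]=0; m[:45]=0
k=max(cv2.findContours(m,0,2)[0],key=cv2.contourArea); ap=cv2.approxPolyDP(k,5,True)[:,0]
for q in ap: print("ledge",q,onz(c,q,.06))
# outer chest edges rims
for q in ((238,282),(354,272)): print("rim back",q,onz(c,q,.06))
kn=onz(c,(234,124),.116); print("knob@.116",kn)
t=cam("top"); print("knob top", onz(t,(150+265/3.6,130+408/3.6),.116), tri(t,(150+265/3.6,130+408/3.6),c,(234,124)))
E
```

```text
slate [56.9 96.6] [[0.5949, -0.1413], [0.4968, -0.1417], [0.4985, -0.0871], [0.5968, -0.082]] [ 0.5467 -0.113   0.067 ]
slate [55. 96.] [[0.5915, -0.2078], [0.4944, -0.2055], [0.4945, -0.1529], [0.5916, -0.1506]] [ 0.543  -0.1792  0.067 ]
slate [97.6 57.3] [[0.4896, -0.2715], [0.4883, -0.2168], [0.586, -0.2173], [0.5875, -0.2768]] [ 0.5378 -0.2456  0.067 ]
rib fl [ 0.47585792 -0.27486174  0.07      ]
rib fr [ 0.4764077  -0.07984899  0.07      ]
rib bl [ 0.63423329 -0.27793138  0.07      ]
rib br [ 0.63467025 -0.07850229  0.07      ]
ledge [363  51] [0.3867609  0.25428423 0.06      ]
ledge [181  78] [0.41246801 0.06063389 0.06      ]
ledge [196 158] [0.49803167 0.07032722 0.06      ]
ledge [212 157] [0.49695794 0.08873821 0.06      ]
ledge [214 164] [0.50498294 0.09054828 0.06      ]
ledge [345 164] [0.50551955 0.24136708 0.06      ]
ledge [343 140] [0.47841691 0.2377453  0.06      ]
ledge [368 135] [0.47301047 0.26555283 0.06      ]
rim back (238, 282) [0.65602748 0.11220144 0.06      ]
rim back (354, 272) [0.64239546 0.25965809 0.06      ]
knob@.116 [0.45863633 0.1230494  0.116     ]
knob top [0.4614126  0.12334342 0.116     ] [0.45980205 0.12314297 0.11913059]
```

```bash
cat >> h.py <<'E'
A=np.pi; Q=down(A); LANES=[-.1125,-.1785,-.245]; BACK=[.597,.592,.587]; FRONT=.474
CY=np.deg2rad(7.45); CO=np.array([.568,.1735]); CX=np.array([np.cos(CY),np.sin(CY)]); CYv=np.array([-np.sin(CY),np.cos(CY)])
def ch(x,y,z): return [*(CO+CX*x+CYv*y),z]
def F(): return np.round(arm.read_ft_force(),1).tolist()
def view(name,cam_="wrist"):
    c=cam(cam_); im=snapshot(cam_); cv2.imwrite(f"pics/{name}.png",im); return c,im
def find(c,im,x0,x1,y0,y1,z):
    w=np.array([proj(c,(x,y,z)) for x,y in((x0,y0),(x0,y1),(x1,y1),(x1,y0))]).astype(int)
    m=np.zeros(im.shape[:2],np.uint8); cv2.fillPoly(m,[w],255); m[im.max(2)>=65]=0
    m=cv2.morphologyEx(m,cv2.MORPH_OPEN,np.ones((7,7)))
    k=cv2.findContours(m,0,2)[0]
    if not k: return None
    k=max(k,key=cv2.contourArea)
    p=np.array([onz(c,q,z)[:2] for q in cv2.boxPoints(cv2.minAreaRect(k))]); return np.round(p,4),np.round(p.mean(0),4)
def push(y,back,end):
    arm.move_gripper(0.0); arm.movep([back+.06,y,.25],Q); arm.line_to([back+.035,y,.18],.2); arm.line_to([back+.028,y,.136],.1)
    print("down",F()); arm.line_to([end,y,.136],.06); print("pushed",F(),arm.read_tool_pos())
    arm.line_to([end+.008,y,.136],.1); arm.line_to([end+.01,y,.25],.3)
E
python3 - <<'E'
from h import *
arm.movep([.55,.0,.33],Q)
push(LANES[0],BACK[0],.543)
arm.move_gripper(1.0); arm.movep([.50,LANES[0],.30],Q); arm.pause(.2)
c,im=view("push0"); print(find(c,im,.40,.60,-.15,-.08,.067),arm.read_time())
E
```

```text
down [-0.3, -0.1, 0.2]
pushed [-0.2, 0.1, -0.2] [ 0.5430752  -0.11245839  0.13586766]
(array([[ 0.4331, -0.1398],
       [ 0.4331, -0.0864],
       [ 0.5303, -0.084 ],
       [ 0.5303, -0.1424]]), array([ 0.4817, -0.1131])) 10.85
```

View pics/push0.png

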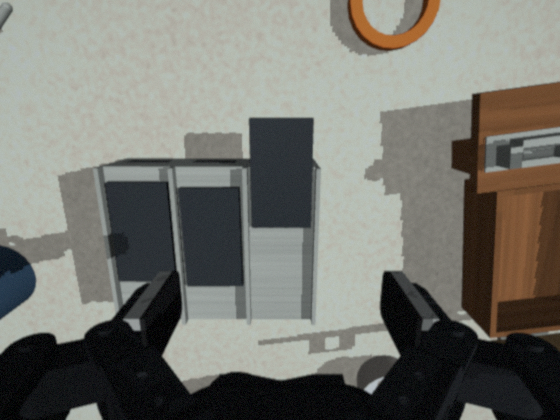

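The slate now overhangs by 41 mm (front at row 118, shelf front at row 162). Next I'll grip it and carry it to the chest.

```bash
cat >> h.py <<'E'
QC=down(np.pi+CY)
def grab(y,front,z=.122):
    arm.move_gripper(.95); x=front+.018
    arm.movep([x,y,.25],Q); arm.line_to([x,y,z],.15); arm.move_gripper(0,70)
    print("grip",arm.read_opening(),arm.read_finger_force(),F())
    arm.line_to([x,y,.22],.12); print("lift",arm.read_opening(),arm.read_finger_force(),F())
def place(zt,dx=-.031,dy=0.0):
    arm.movep(ch(dx,dy,.27),QC); print("over",arm.read_opening(),arm.read_finger_force())
    arm.line_to(ch(dx,dy,.17),.2); arm.line_to(ch(dx,dy,zt),.1)
    print("at",arm.read_opening(),arm.read_finger_force(),F())
    arm.move_gripper(.85); arm.line_to(ch(dx,dy,.27),.25)
E
python3 - <<'E'
from h import *
grab(LANES[0],.433); c,im=view("grip0"); 
print(arm.read_tool_pos(),arm.read_time())
E
```

```text
grip 0.6296837178659092 72.2678017616272 [-1.7, -0.3, 6.3]
lift 0.6322616988209749 73.54389309883118 [-0.2, -0.6, -0.8]
[ 0.45042622 -0.11258336  0.21922481] 13.8333
```

View pics/grip0.png

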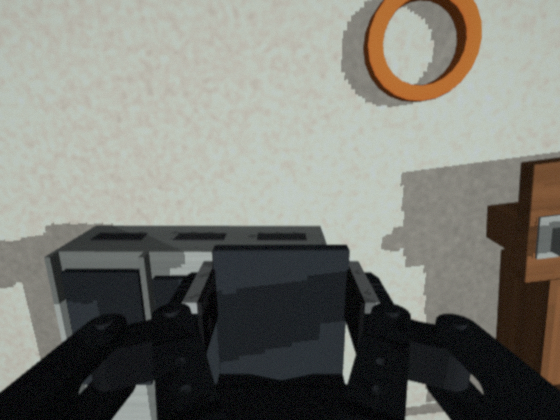

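The slate is held level between the pads (215–348, 245–375). Placing it now.

```bash
python3 - <<'E'
from h import *
place(.077)
arm.movep(ch(-.10,0,.33),QC); arm.pause(.2); c,im=view("placed0"); print(find(c,im,.49,.66,.1,.26,.013),arm.read_time())
E
```

```text
over 0.6338771092930884 73.52587938308716
at 0.6273925599351635 73.60306978225708 [0.6, 0.6, -1.1]
(array([[0.5201, 0.1382],
       [0.5131, 0.1927],
       [0.6124, 0.2074],
       [0.6199, 0.1492]]), array([0.5664, 0.1719])) 18.675
```

View pics/placed0.png

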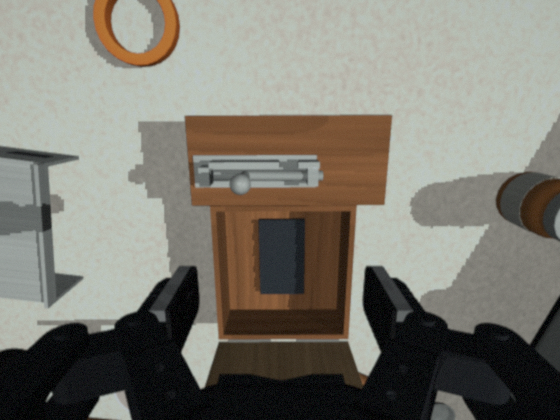

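Slate0 lies flat and centred in the chest (258–304, 218–294). On to slate1.

```bash
cat >> h.py <<'E'
def do(i,zt):
    y=LANES[i]; arm.movep([.50,y,.32],Q); arm.pause(.1); c,im=view(f"pre{i}")
    s=[find(c,im,.40,.64,yy-.031,yy+.031,.067) for yy in LANES]; print("pre",[None if q is None else q[1] for q in s])
    p,ce=s[i]
    if abs(ce[1]-y)>.006 or abs(np.ptp(p[:,0])-.098)>.008: print("odd",p); return
    push(y,p[:,0].max(),.543)
    arm.movep([.50,y,.30],Q); arm.pause(.1); c,im=view(f"push{i}"); p,ce=find(c,im,.40,.60,y-.033,y+.033,.067); print("post",p[:,0].min(),ce)
    if abs(p[:,0].min()-.433)>.007 or abs(ce[1]-y)>.006: print("odd",p); return
    grab(y,p[:,0].min()); view(f"grip{i}")
    if arm.read_opening()<.58: print("lost"); return
    place(zt); arm.movep(ch(-.10,0,.33),QC); arm.pause(.2); c,im=view(f"placed{i}"); print(find(c,im,.49,.66,.1,.26,.02),arm.read_time())
E
python3 - <<'E'
from h import *
do(1,.085)
E
```

```text
pre [array([ 0.6059, -0.0854]), array([ 0.543 , -0.1796]), array([ 0.5626, -0.2463])]
down [0.1, -0.4, -0.1]
pushed [-0.9, 1.0, 0.3] [ 0.54300454 -0.17845634  0.13583091]
post 0.433 [ 0.4816 -0.1793]
grip 0.6310400678487006 72.29634404182434 [-1.3, 0.1, 4.5]
lift 0.6350658114374237 75.91959714889526 [0.2, -0.2, -0.0]
over 0.6322913754899703 75.93948483467102
at 0.633103934455196 75.95607876777649 [0.1, -0.7, -0.0]
(array([[0.5179, 0.1384],
       [0.5109, 0.193 ],
       [0.6125, 0.2082],
       [0.6201, 0.1496]]), array([0.5654, 0.1723])) 33.8333
```

```bash
python3 - <<'E'
from h import *
do(2,.092)
E
```

```text
pre [array([ 0.6116, -0.1189]), array([ 0.6061, -0.1517]), array([ 0.5373, -0.2449])]
down [0.0, -0.3, 0.4]
pushed [0.5, -0.1, -0.4] [ 0.54298543 -0.24492178  0.13583226]
post 0.4329 [ 0.4814 -0.2459]
grip 0.6331613261862281 72.33962416648865 [-0.8, 0.0, 4.5]
lift 0.6312055471103035 73.54005217552185 [-1.1, 0.2, -1.5]
over 0.6326805253614088 73.51256489753723
at 0.6311600312313309 73.59498023986816 [-0.4, -0.6, -1.5]
(array([[0.5177, 0.1113],
       [0.5072, 0.1924],
       [0.6167, 0.2088],
       [0.628 , 0.1213]]), array([0.5674, 0.1585])) 49.225
```

View pics/pre2.png

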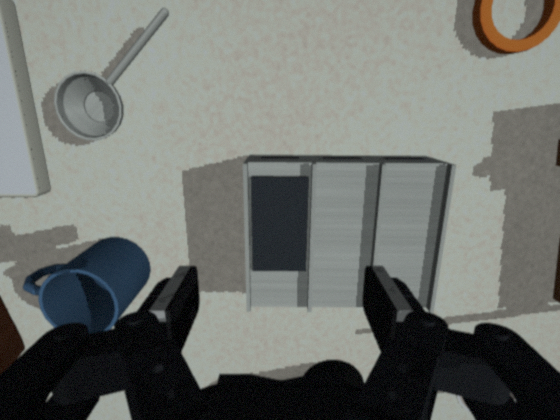

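The last fit came out 81 mm wide, so I'll look inside the chest.

View pics/placed2.png

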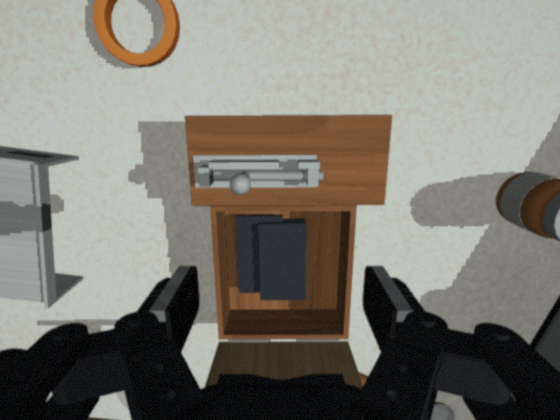

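All three slates are in: two stacked and one knocked about 28 mm aside, flat, which is acceptable. The shelf is empty. Now the lid.

```bash
python3 - <<'E'
from h import *
t=cam("top")
for th in (1.5,1.57,1.65,1.75): print(th,proj(t,ch(.081-.162*np.cos(th),0,.06+.162*np.sin(th))))
arm.move_gripper(0.0); arm.movep(ch(-.02,.01,.40),QC); arm.movep(ch(.155,.01,.40),QC); arm.line_to(ch(.155,.01,.262),.2)
def P(th,r=.13): return ch(.081-r*np.cos(th)+.01*np.sin(th)+.011,.01,.06+r*np.sin(th)+.01*np.cos(th)+.073)
print(F())
for th in (1.6,1.4,1.2,1.0,.8,.6,.4,.25,.12,.04): arm.line_to(P(th),.12); print(th,F())
c,im=view("lid"); arm.line_to([*P(.0)[:2],.30],.2); arm.movep(ch(-.12,0,.34),QC); arm.pause(.2); view("lid2"); print(arm.read_time())
E
```

```text
1.5 [201.51678985 147.54414196]
1.57 [201.72430097 142.19870872]
1.65 [202.05327841 136.30899414]
1.75 [202.59555638 129.3584899 ]
[-0.4, -0.9, -0.3]
1.6 [-0.4, -0.4, 0.9]
1.4 [-0.6, -0.1, 0.4]
1.2 [0.3, 0.6, 0.3]
1.0 [-0.4, -0.3, 0.0]
0.8 [0.0, 1.1, -0.1]
0.6 [0.1, -0.0, 0.6]
0.4 [0.4, -0.2, 0.2]
0.25 [0.5, 0.5, 0.1]
0.12 [0.8, 0.6, 0.2]
0.04 [0.6, -0.0, -0.4]
57.275
```

View pics/lid2.png

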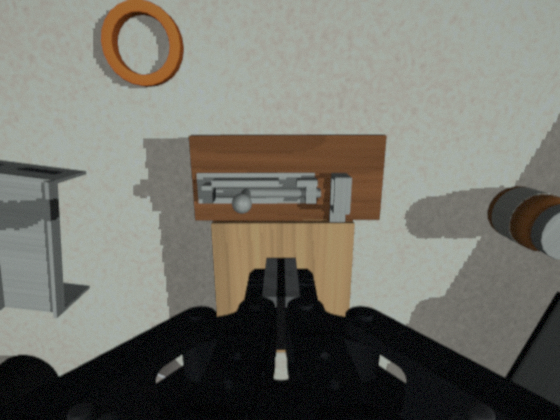

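The lid is shut with its eye in line with the rod (eye at (340,195), knob at (242,203)). Next I'll slide the bolt.

```bash
python3 - <<'E'
from h import *
c=cam("wrist"); k=onz(c,(242,203),.116)[:2]-CO; print("knob chest",k@CX,k@CYv)
# light press on the lid
arm.movep(ch(-.055,-.01,.25),QC); arm.line_to(ch(-.055,-.01,.155),.2)
for z in (.146,.144,.143,.142):
    arm.line_to(ch(-.055,-.01,z),.05); f=F(); print(z,f)
    if f[2]>5: break
arm.line_to(ch(-.055,-.01,.25),.3)
arm.movep(ch(-.115,-.074,.25),QC); arm.line_to(ch(-.115,-.074,.164),.2); print(F())
y=-.030; arm.line_to(ch(-.115,y,.164),.08); print(F())
while y<-.008:
    y+=.002; arm.line_to(ch(-.115,y,.164),.05); f=np.array(arm.read_ft_force()); fy=f[:2]@CYv; print(round(y,3),round(fy,1))
    if abs(fy)>8: break
c,im=view("bolt"); arm.line_to(ch(-.115,y-.01,.164),.1); arm.line_to(ch(-.115,y-.01,.30),.3)
arm.movep(ch(-.115,-.06,.33),QC); arm.pause(.2); view("bolt2"); print(arm.read_time())
E
```

```text
knob chest -0.11448191767390783 -0.035668911004648654
0.146 [-0.1, 0.7, -0.5]
0.144 [-0.7, 0.1, 0.0]
0.143 [0.1, 0.4, 0.0]
0.142 [-1.0, -1.5, 5.1]
[0.6, 0.6, 0.9]
[0.3, 0.3, -0.7]
-0.028 -0.5
-0.026 -1.3
-0.024 -1.6
-0.022 -2.0
-0.02 -1.1
-0.018 -1.7
-0.016 -2.0
-0.014 -4.8
-0.012 -7.9
-0.01 -11.8
65.7083
```

View pics/bolt2.png

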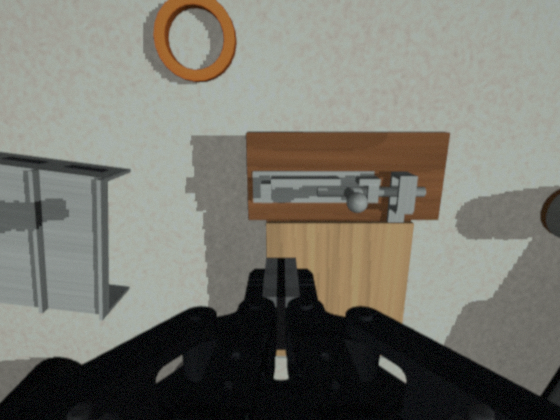

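The bolt is through the eye with the knob at (358,202) and the end stop reached. Next, turn the handle down.

```bash
python3 - <<'E'
from h import *
c=cam("wrist"); k=onz(c,(358,202),.116)[:2]-CO; yk=k@CYv; print("knob chest",k@CX,yk); y=float(np.clip(yk,.001,.007))
arm.movep(ch(-.083,y,.28),QC); arm.line_to(ch(-.083,y,.185),.2); print(F())
for p in (0,.2,.4,.6,.8,.95):
    arm.line_to(ch(-.115-.042*np.sin(p)+.0205,y,.074+.042*np.cos(p)-.002-.006*(p<.5)+.073),.06); print(p,F())
q=arm.read_tool_pos(); arm.line_to([q[0],q[1],.26],.2); arm.line_to(ch(-.153,y,.23),.15)
for z in np.arange(.122,.083,-.004):
    arm.line_to(ch(-.153,y,z+.073),.06); f=F(); print(round(z,3),f)
    if f[2]>10: break
view("turn"); arm.line_to(ch(-.153,y,.30),.2); arm.movep(ch(-.115,-.06,.33),QC); arm.pause(.2); view("turn2"); view("turn2s","scene"); print(arm.read_time())
E
```

```text
knob chest -0.11429454710047982 0.006988730935391766
[0.4, 0.3, 0.4]
0 [1.0, -0.5, 0.1]
0.2 [-1.0, -0.1, 0.6]
0.4 [0.7, -0.7, -0.4]
0.6 [0.2, -0.8, -0.8]
0.8 [-0.5, 0.2, 0.3]
0.95 [0.4, -0.3, 0.6]
0.122 [0.0, 0.5, 0.3]
0.118 [0.0, -0.3, -0.2]
0.114 [0.1, -0.7, 0.2]
0.11 [-0.7, 0.0, -0.3]
0.106 [0.4, 0.2, 0.1]
0.102 [0.1, 0.0, -0.6]
0.098 [0.0, 1.0, -0.1]
0.094 [-0.1, 0.2, 0.3]
0.09 [0.4, 0.3, 0.1]
0.086 [-0.7, -0.4, 0.5]
74.1667
```

View pics/turn2.png

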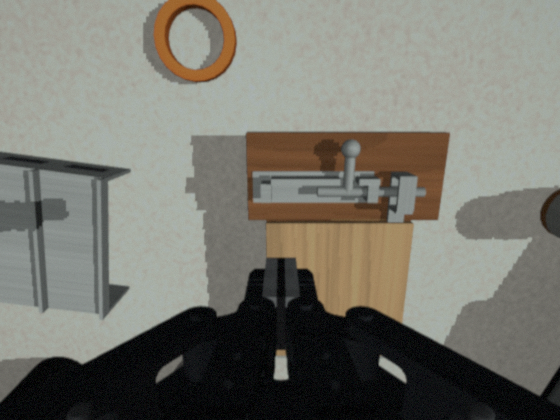

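The handle is down in the notch (knob at (351,148)). I'll press once more until I feel the stop, then hand in.

```bash
python3 - <<'E'
from h import *
y=.006; arm.movep(ch(-.155,y,.24),QC); arm.line_to(ch(-.155,y,.163),.15)
for z in np.arange(.088,.079,-.0015):
    arm.line_to(ch(-.155,y,z+.073),.04); f=F(); print(round(z,4),f)
    if f[2]>4: break
arm.line_to(ch(-.155,y,.30),.2); arm.pause(.3)
c=cam("top"); im=snapshot("top"); print(arm.read_time())
ticket.finish_job()
E
```

```text
0.088 [0.6, 0.1, -0.1]
0.0865 [0.9, -0.1, 0.6]
0.085 [0.2, 0.1, 2.4]
0.0835 [-1.5, -2.4, 11.2]
77.5917
the job is handed in; nothing more can be done
```

I've handed the job in at about 78 s: all three slates are flat in the chest, the lid is shut, the bolt is fully across, and its handle is down in the notch. I haven't seen the judge's verdict.

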